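Set the pivot nut of a swing-fence jig

ROBOT

A 7-joint arm with a two-finger parallel gripper is mounted at the origin on the work surface. World frame = base frame: x ahead of the robot, y to its left, z up, the work surface at z = 0. Lengths are in m, angles in rad, forces in N, time in s.
With the tool pointing down it reaches from about 0.425 to 0.925 m from the base axis. Payload 6.8 kg.
Tool frame: the origin (TCP) lies on the centre line of the jaws, within the pads' length; the fingertips stand 25 mm ahead of it and the grasp point (between the pads) lies 6 mm ahead of it; z points along the fingers, y is the line along which they close (so a half turn about z gives the same grasp; the last joint's range is limited). The gripper opens to 85 mm and grips with 20 to 120 N. Pads are 22 mm wide; open, the fingers measure 114 mm over their backs; the gripper's body (76 mm by 85 mm) begins 54 mm behind the grasp point. The pads swing forward as they close: fully open they stand 13 mm farther back than shut.
Start: joints at [0.997, 0.477, 0.022, 1.555, -0.011, 1.109, -0.083], TCP at [0.303, -0.603, 0.256] pointing down, gripper open.
Joint ranges: [-2.96, 2.96], [-0.34, 2.1], [-1.41, 1.46], [0.24, 2.44], [-1.37, 4.51], [0.17, 1.92], [-2.96, 2.96]. Speed limits (rad/s): [2.39, 2.39, 3.14, 3.14, 3.14, 3.14, 3.14].

INTERFACE

Orientations are given as a rotation vector (axis times angle).
In Python, from bench import status, imaging, workorder gives the robot as it stands.
- The arm moves only by the tool send_rows, never from a script. Its argument "steps" is a list of rows, each an object of numbers: "dx", "dy", "dz": the shift along the tool's x, y, z in cm; "yaw": the turn about the tool's z in degrees; "gripper": the opening, from 0 (shut) to 1 (fully open). A call has 1 to 5 rows; each row is the pose to reach, as a shift and turn from the pose commanded when the call began, along the tool's axes at that moment; what a row does not reach only later rows make up. A row lasts 1/8 s, in which the tool goes at most 62.5 mm and 10.7 degrees, less where a joint would pass 70% of its speed; a pose out of reach is approached as far as the arm can. A call with a gripper value outside its range is refused whole. The fingers move at their own pace and stop on an object; "force" is the grip in N (left out, the last holds). Time passes only in rows, so rows that repeat a pose let the fingers close. It gives the time, the measured TCP pose, the force, the opening and the grip force at its end, in the units of the state.
- status.get_obs(): the state, without advancing time (a new reading comes with each control period).
- imaging.grab_frame(name): name is "scene" or "top" or "wrist"; returns a dict with "color" (384x512x3 uint8, red, green, blue), "depth" (384x512 float32, m along the optical axis (not along the pixel's ray), 0 where there is no reading), "K" (3x3 intrinsics, pixels), "R" (3x3) and "t" (3): a world point X has camera coordinates R X + t. Camera axes: x right, y down, z forward; pixel columns grow to the right and rows downward; lengths in m; the calibration is good to about 2 mm. A picture is of the moment at which its call begins.
- workorder.hand_in(): hands the job in; it is judged then, once.
The state is a dict: "clock": time; "joints": joint angles; "qvel": joint speeds; "tau": joint torques, N m; "tcp_pos": TCP position; "orientation": TCP orientation; "contact_force": force on the tool from outside, world axes, zero at the start; "moment": the same for the moment, N m; "grip_width": finger opening in m; "gripper_force": force on a finger pad.
Only numpy, scipy, OpenCV 4.12 (cv2) and the standard library are available. Lean on these libraries where they do the work, as an engineer would, in place of code of your own. Each camera call takes 0.05 s, during which the arm holds its last target. There are 200 camera calls.

TASK

Take the slotted-screw key out of its wooden stand, use it to turn the slotted screw on the jig's fence clockwise until it is fully home, and stand the key back in its hole in the stand. Then, with the gripper, screw the knurled nut at the other end of the fence down (clockwise) until it bottoms out, and back it off a quarter turn so that the fence can just swing. Finish while still gripping the nut at that setting, without letting go, and leave everything else on the bench where it is.

Things in the scene. Friction and masses are not known exactly. Their poses are not given: they have to be found in the camera images.
- jig: Fixed wooden jig: base plate 110 (x) x 240 (y) x 18 mm, a light beech fence 46 x 225 mm along its middle, fence top 38 mm above the bench. Origin: centre of the underside. The nut's axis stands at y = +75 mm, the screw's at y = -75 mm of this frame (both x = 0). It does not move during the work.
- nut: Round knurled aluminium nut, 36 mm diameter, 28 mm high, dark pointer rib on top (along its +x), captive on a 13 mm upright stud whose top is 86 mm above the bench. Origin: centre of its underside, z up. Bottomed out, the underside is 41 mm above the bench, on a washer (46 mm wide, 3 mm thick) on the fence. It rises 10 mm per turn unscrewed; turning takes about 0.1 N m; it stays where left.
- nut_turn (a joint): Angle of the nut in rad above its bottom: 0 = bottomed out (hard stop), grows counterclockwise seen from above (unscrewing), pi/2 = a quarter turn backed off, 5.0 = top stop. Starts at 2.2 to 3.15.
- screw (a point): Steel screw head on the fence, 31 mm diameter, 12 mm high, underside 38 mm above the bench, with a straight slot across it, 6.5 mm wide, 8 mm deep, open at both ends, that runs along this point's x axis. This point: centre of the head's underside, z up. No rise or sink; turning it takes about 0.07 N m.
- screw_turn (a joint): Angle of the screw in rad: 0 = fully home (hard stop; the slot then lies along the jig's x axis, across the fence), grows counterclockwise seen from above. It starts 0.8 to 1.5 rad loose and is tightened clockwise.
- key: Upright screw key, 0.08 to 0.17 kg. Steel blade 20 mm wide (x), 3.5 mm thick (y; 2.4 mm over the last 5 mm), 16 mm long; then a 12 mm shank, a collar 42 mm across 48 to 52 mm above the tip, a square wooden handle 24 x 24 mm (sides along x, y) 52 to 107 mm above the tip. Origin: centre of the blade's tip, z up. In the stand the collar rests on the stand's top, the tip 12 mm above the bench.
- stand: Fixed dark wooden block 70 x 70 x 60 mm with a 29 mm round through hole down its centre; origin: centre of the underside. The key hangs in the hole by its collar.
- jar: Paint jar with black lid, 52 mm diameter, 65 mm high, loose bystander near the stand; origin at its underside.
- glue: White glue bottle with orange cap, 60 mm diameter, 170 mm high, loose bystander.
- trestle: Small wooden model trestle, 22 x 50 x 28 mm, loose, on the jig's base plate on the robot's side of the fence, midway between nut and screw; bystander.
- strip: Loose wooden strip 12 x 200 x 8 mm, in front of the jig towards the robot; bystander.
- driver: Ordinary screwdriver lying on the bench; bystander, not the tool for this screw.
- offcut: Small wood offcut 50 x 30 x 18 mm behind the jig; bystander.
Things that resemble listed ones, but are neither listed nor needed, are in the scene too. Leave any green look-alike of the key alone. What is shaped like the stand but turquoise is not meant.

How it is judged:
On the way, in this order (a step that is already met when the one before it is completed fails the run):
1. the slotted screw is fully home, with the key's blade in its slot (value of joint screw_turn below 0.12 rad and contact force between key and screw_turn above 0.2 N), for 0.05 s.
2. the key stands back in its hole in the stand, let go (horizontal distance between key and stand below 0.012 m and z of key in the frame of stand below 0.018 m and angle between key's own z axis and vertical below 0.12 rad and contact force between the fingers and key below 0.1 N and linear speed of key below 0.03 m/s), for 0.2 s.
3. the nut is screwed down until it bottoms out (value of joint nut_turn below 0.12 rad), for 0.1 s.
At the end, for the whole second after the job is handed in: Nut still, 1.2 to 1.95 rad (a quarter turn, give or take 20 degrees) above its bottom, gripped with over 4 N; screw within 0.15 rad of home; key upright in its hole in the stand (within 12 mm of its axis, collar within 6 mm of its top) (value of joint nut_turn between 1.2 and 1.95 rad and contact force between the fingers and nut above 4 N and velocity of joint nut_turn between -0.1 and 0.1 rad/s and value of joint screw_turn below 0.15 rad and horizontal distance between key and stand below 0.012 m and z of key in the frame of stand below 0.018 m and angle between key's own z axis and vertical below 0.12 rad); the arm keeps its last pose, push and grip.
It fails at once if a bystander is pushed more than 30 mm from its place (distance of any of jar, glue, trestle, strip, driver, offcut from where it was at the start of the episode above 0.03 m).
It fails at once if the slotted screw is turned by the fingers instead of the key (contact force between the fingers and screw_turn above 3 N).
It also fails if it takes over 64 s, if anything falls off the work surface, if the arm or the gripper's body presses on something with over 40 N, if the wrist force passes 120 N, or if a joint passes its speed limit or range.

## Working session

There is one attempt and no reset: what is moved stays moved. The work goes in short steps, Python scripts to look and compute and a tool call to move; the robot and the scene stay as the last step left them, time stands still between calls to the robot, and variables do not carry over. Pictures are saved under pics/ and viewed, at most 10 in all, crops included, and the job is handed in when it is done.

Besides the shell and the picture viewer there is one more tool, called after "Emit:" as a command line: name --argument value ..., lists and objects as JSON in quotes. send_rows: Moves the arm, as the interface text tells. Its arguments: {"type":"object","properties":{"steps":{"type":"array"},"force":{"type":"number"}},"required":["steps"]}

```bash
ls; mkdir -p pics; cat > h.py <<'E'
import numpy as np,cv2
from scipy.spatial.transform import Rotation as Ro
from bench import status,imaging,workorder
def grab(n,save=None):
    f=imaging.grab_frame(n)
    if save: cv2.imwrite('pics/'+save,f['color'][:,:,::-1])
    np.savez('/tmp/%s.npz'%n,**f)
    return f
def cloud(f):
    d=f['depth'];K=f['K'];v,u=np.indices(d.shape)
    P=np.stack([(u-K[0,2])/K[0,0]*d,(v-K[1,2])/K[1,1]*d,d],-1)
    return (P-f['t'])@f['R']
E
python3 - <<'E'
from h import *
a=grab('scene','s1.png');b=grab('top','t1.png')
o=status.get_obs();print(o['tcp_pos'],o['orientation'],o['clock'],b['K'],b['R'],b['t'])
cv2.imwrite('pics/both.png',cv2.resize(np.vstack([a['color'],b['color']])[:,:,::-1],(400,600)))
E
```

```text
pics
[ 0.30292454 -0.6026609   0.25543371] [-3.05527016e+00 -7.24681315e-01  7.49288847e-04] 0.1 [[408.66459427   0.         254.46400515]
 [  0.         408.66459427 187.85533724]
 [  0.           0.           1.        ]] [[ 0.02369169 -0.99971736 -0.00197345]
 [-0.98571037 -0.02303035 -0.16686724]
 [ 0.16677463  0.00589862 -0.9859774 ]] [0.0373707  0.53462574 0.91696688]
```

View pics/t1.png

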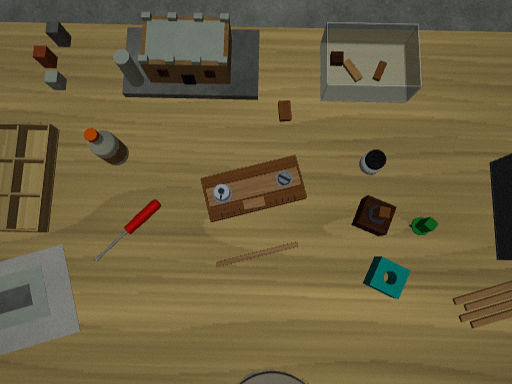

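View pics/s1.png

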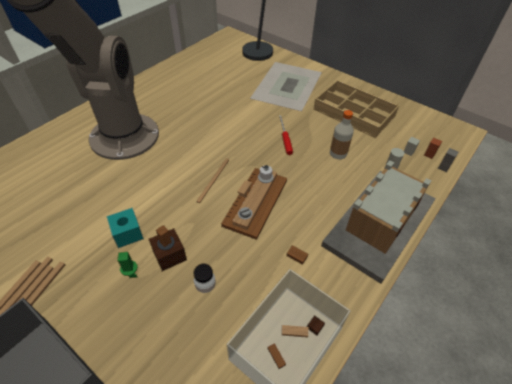

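In the top view, the dark stand with the key is at (375,215). The green look-alike key is at (424,226) and the turquoise block at (387,277), and neither is meant. The jig has its nut at (221,191) and its screw at (285,179). The dark block holding a wooden-handled key fits the description, so I'll confirm it in an enlarged crop.

```bash
python3 - <<'E'
from h import *
f=dict(np.load('/tmp/top.npz'));c=f['color'][:,:,::-1]
A=cv2.resize(c[185:250,340:440],(800,520),interpolation=cv2.INTER_CUBIC)[:, :]
B=cv2.resize(c[150:225,195:310],(800,522),interpolation=cv2.INTER_CUBIC)
o=np.vstack([cv2.resize(A,(460,300)),cv2.resize(B,(460,300))])
cv2.imwrite('pics/crop1.png',o)
P=cloud(f)
def ctr(z0,z1,r,name):
    v0,v1,u0,u1=r
    p=P[v0:v1,u0:u1].reshape(-1,3);m=(p[:,2]>z0)&(p[:,2]<z1);q=p[m]
    if len(q)<5: print(name,len(q));return
    R=cv2.minAreaRect(q[:,:2].astype(np.float32)*1000)
    print(name,len(q),q.mean(0).round(4),R)
ctr(.05,.075,(190,245,345,405),'standtop')
ctr(.10,.16,(180,245,345,405),'keytop')
ctr(.03,.045,(150,225,195,310),'fence')
ctr(.01,.022,(150,225,195,310),'base')
ctr(.046,.056,(165,195,270,300),'screw')
ctr(.06,.1,(175,205,205,240),'nut')
ctr(.084,.1,(175,205,205,240),'stud')
ctr(.03,.08,(140,180,350,395),'jar')
ctr(.03,.2,(205,245,405,445),'green')
ctr(.03,.2,(250,300,360,415),'turq')
E
```

```text
standtop 778 [ 0.4748 -0.2269  0.0606] ((476.894287109375, -231.33352661132812), (71.08704376220703, 71.05858612060547), 68.1878662109375)
keytop 148 [ 0.4757 -0.2288  0.1172] ((476.49530029296875, -230.3088836669922), (23.393693923950195, 23.683834075927734), 82.43169403076172)
fence 1582 [0.5383 0.0476 0.0383] ((526.4854125976562, 49.74083709716797), (74.53253173828125, 224.9703826904297), 15.252333641052246)
base 2319 [0.5396 0.0535 0.0179] ((540.1815795898438, 53.191802978515625), (111.08551788330078, 240.43539428710938), 15.349385261535645)
screw 80 [ 0.5597 -0.0189  0.0498] ((559.6801147460938, -18.63623046875), (25.23542022705078, 25.157451629638672), 64.78348541259766)
nut 207 [0.5188 0.1251 0.0749] ((519.5872192382812, 125.57539367675781), (36.288787841796875, 35.36115646362305), 19.962278366088867)
stud 23 [0.5204 0.1258 0.0859] ((520.09912109375, 126.06316375732422), (11.323897361755371, 11.221315383911133), 46.233253479003906)
jar 431 [ 0.6037 -0.2277  0.0585] ((605.57373046875, -229.632080078125), (46.651729583740234, 47.225372314453125), 87.70443725585938)
green 358 [ 0.4526 -0.3278  0.0802] ((453.566650390625, -329.66546630859375), (39.51163101196289, 36.30387878417969), 2.6506054401397705)
turq 1063 [ 0.337  -0.2539  0.0575] ((336.38677978515625, -256.56256103515625), (71.07482147216797, 69.80757141113281), 64.6572494506836)
```

View pics/crop1.png

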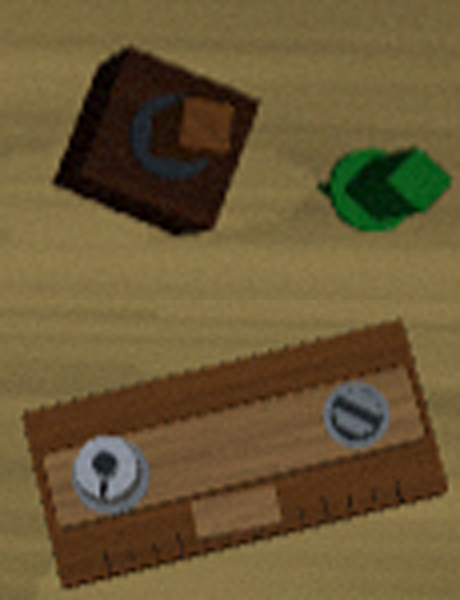

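The crop confirms the key: an orange-brown square handle with a steel collar in the dark stand at (375,215). The slot lies diagonal, and the nut's pointer faces the robot. Next I'll write a helper that converts world targets to tool-frame moves.

```bash
cat >> h.py <<'E'
def go(x,y,z,h,cmd=None):
    "world target (mm, heading of tool x in deg) -> cm/deg in tool axes; heading mod 180"
    o=status.get_obs();R=Ro.from_rotvec(o['orientation']);p=o['tcp_pos']
    M=R.as_matrix();hd=np.degrees(np.arctan2(M[1,0],M[0,0]))
    d=M.T@(np.array([x,y,z])/1000-p)*100
    yaw=-((h-hd+90)%180-90)
    print('t',o['clock'],'p',(p*1000).round(1),'h',round(hd,2),'tilt',M[:2,2].round(3),'q',o['joints'].round(2),'F',o['contact_force'].round(1),'M',o['moment'].round(2),'w',round(o['grip_width'],4),round(o['gripper_force'],1))
    print('dx %.2f dy %.2f dz %.2f yaw %.1f'%(*d,yaw))
E
python3 -c "
from h import *
go(477,-231,200,82.4)"
```

```text
t 0.1 p [ 302.9 -602.7  255.4] h 26.69 tilt [-0.001  0.001] q [ 1.    0.48  0.02  1.56 -0.01  1.11 -0.08] F [-0.5  0.2  1.3] M [ 0.02  0.   -0.04] w 0.0851 0.0
dx 32.25 dy -25.38 dz 5.58 yaw -55.7
```

Emit:
send_rows --steps '[{"dx": 6,"dy": -4.7,"dz": 0,"yaw": -10,"gripper": 0.7},{"dx": 11,"dy": -8.7,"dz": 0,"yaw": -20},{"dx": 16,"dy": -12.6,"dz": 0,"yaw": -30},{"dx": 21,"dy": -16.5,"dz": 0,"yaw": -40},{"dx": 26,"dy": -20.5,"dz": 0,"yaw": -50}]'

```text
validation failed for argument at $.st...
```

```bash
python3 -c "
from h import *
go(477,-231,200,82.4)"
```

```text
t 0.1 p [ 302.9 -602.7  255.4] h 26.69 tilt [-0.001  0.001] q [ 1.    0.48  0.02  1.56 -0.01  1.11 -0.08] F [-0.5  0.2  1.3] M [ 0.02  0.   -0.04] w 0.0851 0.0
dx 32.25 dy -25.38 dz 5.58 yaw -55.7
```

Emit:
send_rows --steps '[{"dx": 6,"dy": -4.7,"dz": 0,"yaw": -10,"gripper": 0.7},{"dx": 11,"dy": -8.7,"dz": 0,"yaw": -20,"gripper": 0.7},{"dx": 16,"dy": -12.6,"dz": 0,"yaw": -30,"gripper": 0.7},{"dx": 21,"dy": -16.5,"dz": 0,"yaw": -40,"gripper": 0.7},{"dx": 26,"dy": -20.5,"dz": 0,"yaw": -50,"gripper": 0.7}]'

```text
clock: 0.72
tcp_pos: [0.436, -0.3181, 0.2562]
orientation: [-2.458, -1.956, 0.0]
contact_force: [0.5, 1.0, -0.1]
grip_width: 0.0597
gripper_force: 0.0
```

```bash
python3 -c "
from h import *
go(477,-231,200,82.4)"
```

```text
t 0.725 p [ 436.  -318.1  256.2] h 77.02 tilt [-0. -0.] q [ 0.74  0.27 -0.27  1.87  0.08  1.02  0.21] F [ 0.5  1.  -0.1] M [-0.01 -0.07 -0.01] w 0.0597 0.0
dx 9.41 dy 2.04 dz 5.62 yaw -5.4
```

Emit:
send_rows --steps '[{"dx": 5,"dy": 1,"dz": 2,"yaw": -5.4,"gripper": 0.7},{"dx": 9.4,"dy": 2,"dz": 5.6,"yaw": -5.4,"gripper": 0.7},{"dx": 9.4,"dy": 2,"dz": 5.6,"yaw": -5.4,"gripper": 0.7}]'

```text
clock: 1.1
tcp_pos: [0.4765, -0.2283, 0.1977]
orientation: [-2.358, -2.068, 0.001]
contact_force: [0.2, 0.1, 0.7]
grip_width: 0.0594
gripper_force: 0.0
```

```bash
python3 - <<'E'
from h import *
go(477,-230.5,105,82.4)
f=grab('wrist','w1.png');P=cloud(f);p=P.reshape(-1,3);
m=(p[:,2]>.105)&(p[:,2]<.13)&(abs(p[:,0]-.477)<.04)&(abs(p[:,1]+.231)<.04)
print(m.sum(),cv2.minAreaRect((p[m,:2]*1000).astype(np.float32)))
m=(p[:,2]>.055)&(p[:,2]<.063)&(abs(p[:,0]-.477)<.06)&(abs(p[:,1]+.231)<.06)
print(m.sum(),cv2.minAreaRect((p[m,:2]*1000).astype(np.float32)))
E
```

```text
t 1.1 p [ 476.5 -228.3  197.7] h 82.5 tilt [-0.004  0.004] q [ 0.6   0.33 -0.33  1.94  0.13  0.9   0.08] F [0.2 0.1 0.7] M [-0.1   0.02  0.02] w 0.0594 0.0
dx -0.24 dy 0.12 dz 9.27 yaw 0.1
1239 ((474.8428955078125, -228.52999877929688), (23.47245979309082, 23.722352981567383), 82.41181945800781)
3948 ((474.71380615234375, -229.157470703125), (70.6786117553711, 70.07914733886719), 68.07154846191406)
```

View pics/w1.png

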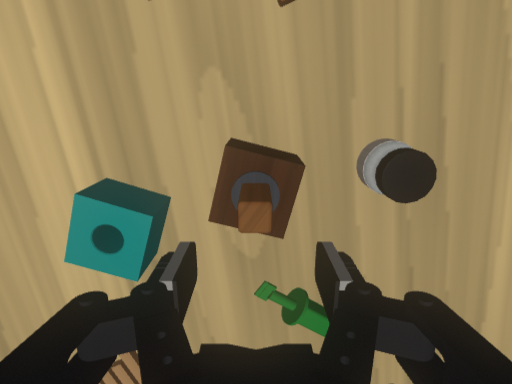

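The wrist view shows the wooden handle at (255,215) in the dark stand. The turquoise block at (115,230) and the green key at (300,305) are clear of the fingers. Descending and gripping.

Emit:
send_rows --steps '[{"dx": -0.1,"dy": 0.0,"dz": 5,"yaw": 0,"gripper": 0.7},{"dx": -0.1,"dy": 0.0,"dz": 9.3,"yaw": 0,"gripper": 0.7},{"dx": -0.1,"dy": 0.0,"dz": 9.3,"yaw": 0,"gripper": 0.7},{"dx": -0.1,"dy": 0.0,"dz": 9.3,"yaw": 0,"gripper": 0.1},{"dx": -0.1,"dy": 0.0,"dz": 9.3,"yaw": 0,"gripper": 0.1}]' --force 60

```text
clock: 1.78
tcp_pos: [0.4775, -0.2351, 0.1093]
orientation: [2.368, 2.06, 0.001]
contact_force: [-3.9, 0.6, 2.5]
grip_width: 0.0238
gripper_force: 1.2
```

Emit:
send_rows --steps '[{"dx": 0,"dy": 0.0,"dz": 0,"yaw": 0,"gripper": 0.1},{"dx": 0,"dy": 0.0,"dz": 0,"yaw": 0,"gripper": 0.1}]' --force 60

```text
clock: 2.02
tcp_pos: [0.4777, -0.2351, 0.1095]
orientation: [2.367, 2.06, 0.001]
contact_force: [-2.6, -0.7, 7.3]
grip_width: 0.0231
gripper_force: 59.8
```

```bash
python3 - <<'E'
from h import *
go(476,-230,190,82.4)
E
```

```text
t 2.025 p [ 477.7 -235.1  109.5] h 82.06 tilt [ 0.003 -0.002] q [ 0.58  0.45 -0.3   2.    0.2   0.71  0.02] F [-2.6 -0.7  7.3] M [-0.06  0.43 -0.02] w 0.0231 59.8
dx 0.47 dy -0.21 dz -8.06 yaw -0.3
```

Emit:
send_rows --steps '[{"dx": 0,"dy": 0.0,"dz": -2,"yaw": 0,"gripper": 0.1},{"dx": 0,"dy": 0.0,"dz": -5,"yaw": 0,"gripper": 0.1},{"dx": 0,"dy": 0.0,"dz": -8,"yaw": 0,"gripper": 0.1},{"dx": 0,"dy": 0.0,"dz": -9,"yaw": 0,"gripper": 0.1},{"dx": 0,"dy": 0.0,"dz": -9,"yaw": 0,"gripper": 0.1}]' --force 80

```text
clock: 2.65
tcp_pos: [0.4768, -0.2344, 0.1979]
orientation: [2.368, 2.062, 0.001]
contact_force: [0.4, -0.1, -1.9]
grip_width: 0.023
gripper_force: 78.4
```

```bash
python3 - <<'E'
from h import *
go(476,-230,190,82.4)
w=grab('wrist');s=grab('scene');t=grab('top')
K=s['K']
def px(f,X):
    c=f['R']@X+f['t'];return (f['K']@c/c[2])[:2].round(0).astype(int)
X=np.array([.477,-.230,.12]);a=px(s,X);b=px(t,X);c=px(w,X);print(a,b,c)
def cr(f,p,r):
    u=int(np.clip(p[0],r,511-r));v=int(np.clip(p[1],r,383-r));return cv2.resize(f['color'][v-r:v+r,u-r:u+r,::-1],(400,400),interpolation=cv2.INTER_CUBIC)
cv2.imwrite('pics/l1.png',np.hstack([cr(s,a,30),cr(w,c,110)]))
E
```

```text
t 2.65 p [ 476.8 -234.4  197.9] h 82.08 tilt [ 0.001 -0.001] q [ 0.61  0.33 -0.33  1.94  0.14  0.89  0.08] F [ 0.4 -0.1 -1.9] M [ 0.05  0.02 -0.01] w 0.023 78.4
dx 0.42 dy -0.14 dz 0.79 yaw -0.3
[162 229] [384 211] [256 210]
```

View pics/l1.png

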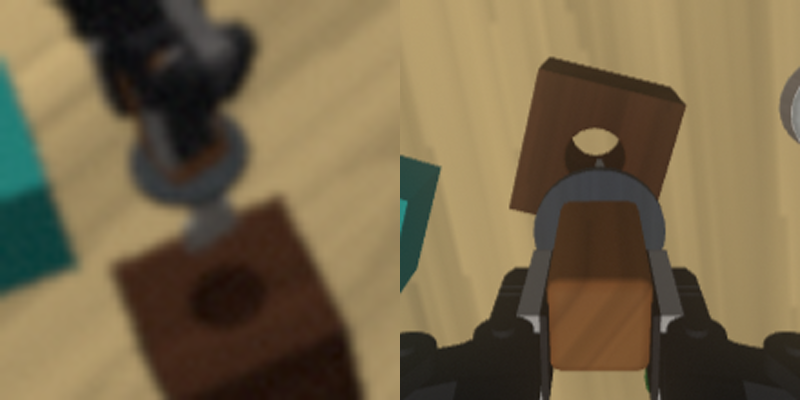

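The key is out. The wrist crop shows the blade tip edge-on at about (598,163), so the blade's width runs along tool x. Next I'll measure the key's offset in the hand and move over the screw.

```bash
python3 - <<'E'
from h import *
o=status.get_obs();f=dict(np.load('/tmp/wrist.npz'));P=cloud(f)
R=Ro.from_rotvec(o['orientation']).as_matrix()
T=(P.reshape(-1,3)-o['tcp_pos'])@R*1000
c=f['color'].reshape(-1,3).astype(int)
for z0,z1,n in((-25,-10,'top'),(-9,12,'side'),(40,60,'collar'),(85,102,'tip')):
    m=(abs(T[:,1])<24)&(T[:,2]>z0)&(T[:,2]<z1)&(T[:,0]>-30)&(T[:,0]<35)
    q=T[m];print(n,m.sum(),q.min(0).round(1) if len(q) else'',q.max(0).round(1) if len(q) else '',np.median(q,0).round(1) if len(q) else '')
m=(abs(T[:,1])<8)&(abs(T[:,0])<20);h=np.histogram(T[m,2],bins=range(-30,120,5));print(list(zip(h[1],h[0])))
# stand from wrist now
p=P.reshape(-1,3)
# slot from top
g=dict(np.load('/tmp/top.npz'));Q=cloud(g)
S=np.array([.5601,-.0191,.050])
# rectify screw top plane
xy=np.mgrid[-20:20.1:.25,-20:20.1:.25]/1000
W=np.stack([S[0]+xy[0],S[1]+xy[1],np.full(xy[0].shape,.05)],-1)
C=W@g['R'].T+g['t'];uv=C@g['K'].T;uv=(uv[...,:2]/uv[...,2:]).astype(np.float32)
I=cv2.remap(cv2.cvtColor(g['color'],cv2.COLOR_RGB2GRAY),uv[...,0],uv[...,1],cv2.INTER_CUBIC).astype(float)
r=np.hypot(xy[0],xy[1])<.0125
w=np.clip(np.percentile(I[r],60)-I,0,None)*r
X=xy.reshape(2,-1);w=w.ravel();mu=(X*w).sum(1)/w.sum();D=X-mu;Cv=(D*w)@D.T/w.sum();e,v=np.linalg.eigh(Cv);print('slot',mu*1000,np.degrees(np.arctan2(v[1,1],v[0,1]))%180,np.sqrt(e)*1000)
go(560,-19,200,60)
E
```

```text
top 4420 [-11.9 -24.  -25. ] [ 17.7  23.9 -10. ] [  7.6   0.3 -11.7]
side 2244 [-11.8 -24.   -9. ] [18. 24. 12.] [15.6 -0.1  0. ]
collar 1533 [ -0.5 -20.3  40. ] [26.4 21.3 48.5] [17.2  0.4 43.7]
tip 16 [15.1 -1.  86.9] [15.6  1.8 95.7] [15.3  0.4 90.2]
[(np.int64(-30), np.int64(0)), (np.int64(-25), np.int64(0)), (np.int64(-20), np.int64(0)), (np.int64(-15), np.int64(1902)), (np.int64(-10), np.int64(312)), (np.int64(-5), np.int64(206)), (np.int64(0), np.int64(179)), (np.int64(5), np.int64(158)), (np.int64(10), np.int64(155)), (np.int64(15), np.int64(122)), (np.int64(20), np.int64(124)), (np.int64(25), np.int64(112)), (np.int64(30), np.int64(98)), (np.int64(35), np.int64(92)), (np.int64(40), np.int64(189)), (np.int64(45), np.int64(0)), (np.int64(50), np.int64(0)), (np.int64(55), np.int64(0)), (np.int64(60), np.int64(0)), (np.int64(65), np.int64(0)), (np.int64(70), np.int64(0)), (np.int64(75), np.int64(0)), (np.int64(80), np.int64(1)), (np.int64(85), np.int64(8)), (np.int64(90), np.int64(5)), (np.int64(95), np.int64(3)), (np.int64(100), np.int64(0)), (np.int64(105), np.int64(0)), (np.int64(110), np.int64(0))]Traceback (most recent call last):
  File "<stdin>", line 22, in <module>
ValueError: operands could not be broadcast together with shapes (2,25921) (2,)
```

```bash
cat >> h.py <<'E'
OX,OY=5.4,0.2
def keygo(x,y,z,h):
    "put key tip axis at x,y (mm), tip height z"
    a=np.radians(h);go(x-OX*np.cos(a)-OY*np.sin(a),y-OX*np.sin(a)+OY*np.cos(a),z+95.5,h)
def slot(g,S=(.5601,-.0191,.050)):
    xy=np.mgrid[-20:20.1:.25,-20:20.1:.25]/1000
    W=np.stack([S[0]+xy[0],S[1]+xy[1],np.full(xy[0].shape,.05)],-1)
    C=W@g['R'].T+g['t'];uv=C@g['K'].T;uv=(uv[...,:2]/uv[...,2:]).astype(np.float32)
    I=cv2.remap(cv2.cvtColor(g['color'],cv2.COLOR_RGB2GRAY),uv[...,0],uv[...,1],cv2.INTER_CUBIC)
    return xy,I
E
python3 - <<'E'
from h import *
g=dict(np.load('/tmp/top.npz'))
xy,I=slot(g);I=I.astype(float)
r=np.hypot(xy[0],xy[1])<.0125
w=(np.clip(np.percentile(I[r],50)-I,0,None)*r).ravel()
X=xy.reshape(2,-1);mu=np.average(X,axis=1,weights=w);e,v=np.linalg.eigh(np.cov(X,aweights=w));print('slot',mu*1000,np.degrees(np.arctan2(v[1,1],v[0,1]))%180,np.sqrt(e)*1000)
keygo(560,-19,100,60)
E
```

```text
slot [-0.78918486  0.36434208] 63.83842657221361 [2.29965708 7.18603856]
t 2.8 p [ 475.8 -233.9  196.1] h 82.09 tilt [-0.002  0.001] q [ 0.61  0.33 -0.33  1.94  0.14  0.89  0.08] F [-0.5 -0.  -1.3] M [-0.02 -0.01 -0.01] w 0.0228 78.4
dx 21.95 dy 5.16 dz 0.07 yaw 22.1
```

Emit:
send_rows --steps '[{"dx": 4,"dy": 1.5,"dz": 0,"yaw": 5,"gripper": 0.1},{"dx": 9,"dy": 2.5,"dz": 0,"yaw": 10,"gripper": 0.1},{"dx": 14,"dy": 3.5,"dz": 0,"yaw": 15,"gripper": 0.1},{"dx": 17.5,"dy": 4.5,"dz": 0,"yaw": 18,"gripper": 0.1},{"dx": 17.5,"dy": 4.5,"dz": 0,"yaw": 18,"gripper": 0.1}]'

```text
clock: 3.42
tcp_pos: [0.5458, -0.063, 0.1963]
orientation: [-2.656, -1.673, -0.0]
contact_force: [-0.6, -2.5, -1.5]
grip_width: 0.0228
gripper_force: 78.3
```

```bash
python3 - <<'E'
from h import *
f=grab('wrist');P=cloud(f)
q=P.reshape(-1,3);m=(q[:,2]>.046)&(q[:,2]<.056)&(np.hypot(q[:,0]-.56,q[:,1]+.019)<.022);print(m.sum(),cv2.minEnclosingCircle((q[m,:2]*1000).astype(np.float32)),q[m,2].mean())
xy,I=slot(f)
cv2.imwrite('pics/slot.png',np.hstack([cv2.resize(f['color'][:,:,::-1],(480,360)),cv2.resize(cv2.cvtColor(I,cv2.COLOR_GRAY2BGR),(320,360))]))
keygo(560,-19,70,62)
E
```

```text
584 ((557.8571166992188, -16.42005157470703), 14.89957332611084) 0.050153196160900713
t 3.475 p [545.  -65.5 196.2] h 64.29 tilt [-0.002  0.001] q [ 0.28  0.36 -0.33  1.9   0.15  0.91 -0.58] F [-0.4 -1.1 -1.8] M [-0.06  0.04  0.02] w 0.023 78.3
dx 4.30 dy -0.70 dz 3.07 yaw 2.3
```

View pics/slot.png

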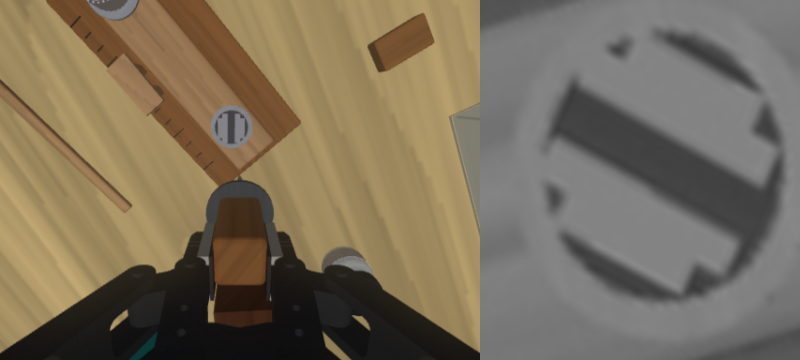

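The wrist view shows the screw head at (231,127), with its slot lined up with the key blade. I'll re-measure now that the arm is at rest.

```bash
python3 - <<'E'
from h import *
f=grab('wrist');f=grab('wrist');P=cloud(f);o=status.get_obs()
q=P.reshape(-1,3);m=(q[:,2]>.046)&(q[:,2]<.056)&(np.hypot(q[:,0]-.559,q[:,1]+.018)<.022);c,r=cv2.minEnclosingCircle((q[m,:2]*1000).astype(np.float32));print(m.sum(),c,r,q[m,2].mean())
xy,I=slot(f,(c[0]/1000,c[1]/1000,.05));I=I.astype(float)
rr=np.hypot(xy[0],xy[1]);k=rr<.0155
w=((I<(np.percentile(I[k],20)+np.percentile(I[k],80))/2)&(rr<.010)).astype(float).ravel()
X=xy.reshape(2,-1);mu=np.average(X,axis=1,weights=w);e,v=np.linalg.eigh(np.cov(X,aweights=w));print('slot',mu*1000,np.degrees(np.arctan2(v[1,1],v[0,1]))%180,np.sqrt(e)*1000)
R=Ro.from_rotvec(o['orientation']).as_matrix();T=(q-o['tcp_pos'])@R*1000
for z0,z1,n in((-9,12,'side'),(40,60,'collar'),(85,102,'tip')):
    m=(abs(T[:,1])<24)&(T[:,2]>z0)&(T[:,2]<z1)&(T[:,0]>-30)&(T[:,0]<35);t=T[m];print(n,m.sum(),t.min(0).round(1),t.max(0).round(1))
keygo(c[0],c[1],75,66)
E
```

```text
609 (558.0245971679688, -16.483617782592773) 15.153389930725098 0.05016246675694628
slot [ 0.14070905 -0.11797066] 64.07524900360954 [1.86488181 5.65717142]
side 3098 [-10.4 -24.   -9. ] [18.9 24.  12. ]
collar 1582 [  0.4 -21.9  40. ] [27.5 19.9 50.6]
tip 19 [16.  -2.7 86.9] [16.9  0.2 97.9]
t 3.575 p [544.5 -68.1 196.4] h 64.05 tilt [-0.002 -0.001] q [ 0.28  0.36 -0.33  1.9   0.15  0.91 -0.58] F [-0.3  0.2 -1. ] M [-0.12  0.    0.03] w 0.023 78.3
dx 4.69 dy -1.04 dz 2.58 yaw -1.9
```

```bash
cat >> h.py <<'E'
def rel(S=(.558,-.0165)):
    o=status.get_obs();f=grab('wrist');q=cloud(f).reshape(-1,3)
    m=(q[:,2]>.046)&(q[:,2]<.056)&(np.hypot(q[:,0]-S[0],q[:,1]-S[1])<.022);c,r=cv2.minEnclosingCircle((q[m,:2]*1000).astype(np.float32))
    R=Ro.from_rotvec(o['orientation']).as_matrix();T=(q-o['tcp_pos'])@R*1000
    def bx(z0,z1):
        m=(abs(T[:,1])<24)&(T[:,2]>z0)&(T[:,2]<z1)&(T[:,0]>-5)&(T[:,0]<35);t=T[m];return np.r_[t[:,0].max(),t[:,1].min(),t[:,1].max(),t[:,2].max()].round(1)
    s=(np.array([c[0],c[1],50])-o['tcp_pos']*1000)@R
    print('screw',np.round(c,1),round(r,1),'in tool',s.round(1),'collar',bx(40,60),'tip',bx(80,102),'qv',abs(o['qvel']).max())
E
python3 - <<'E'
from h import *
rel();rel();keygo(558,-16.5,75,64)
E
```

```text
screw [558.1 -16.6] 15.3 in tool [ 52.4 -10.  146.3] collar [ 26.7 -21.8  20.2  49.8] tip [15.6 -2.4  0.5 98.1] qv 0.016301140545328368
screw [558.2 -16.4] 14.9 in tool [ 53.  -10.4 146.5] collar [ 26.9 -21.5  20.2  50.3] tip [15.9 -2.3  0.5 97.8] qv 0.010411812238778
t 3.675 p [544.6 -68.6 196.7] h 63.97 tilt [-0.001 -0.001] q [ 0.28  0.36 -0.33  1.9   0.15  0.91 -0.58] F [-0.3 -0.3 -1.5] M [ 0.03 -0.   -0.02] w 0.0229 78.3
dx 4.74 dy -1.10 dz 2.62 yaw -0.0
```

Emit:
send_rows --steps '[{"dx": 2.5,"dy": -0.5,"dz": 0,"yaw": 0,"gripper": 0.1},{"dx": 4.7,"dy": -0.95,"dz": 2.5,"yaw": 0,"gripper": 0.1},{"dx": 4.7,"dy": -0.95,"dz": 3.8,"yaw": 0,"gripper": 0.1},{"dx": 4.7,"dy": -0.95,"dz": 3.8,"yaw": 0,"gripper": 0.1},{"dx": 4.7,"dy": -0.95,"dz": 3.8,"yaw": 0,"gripper": 0.1}]'

```text
clock: 4.3
tcp_pos: [0.5574, -0.0222, 0.1598]
orientation: [2.664, 1.663, 0.0]
contact_force: [0.5, -0.2, -1.2]
grip_width: 0.0231
gripper_force: 78.4
```

```bash
python3 - <<'E'
from h import *
rel();keygo(558,-16.5,43.5,64)
E
```

```text
screw [560.4 -11.5] 12.5 in tool [ 10.9  -2.1 109.8] collar [ 26.6 -21.7  20.1  50.5] tip [15.8 -2.4  0.5 97.3] qv 0.00855027199743196
t 4.35 p [557.5 -21.9 160. ] h 63.99 tilt [ 0.001 -0.001] q [ 0.19  0.42 -0.33  1.91  0.18  0.84 -0.69] F [ 0.2 -0.7 -0.2] M [ 0.02 -0.04  0.02] w 0.0227 78.4
dx -0.04 dy -0.22 dz 2.10 yaw -0.0
```

Emit:
send_rows --steps '[{"dx": -0.05,"dy": -0.08,"dz": 0.5,"yaw": 0,"gripper": 0.1},{"dx": -0.05,"dy": -0.08,"dz": 1.0,"yaw": 0,"gripper": 0.1},{"dx": -0.05,"dy": -0.08,"dz": 1.4,"yaw": 0,"gripper": 0.1},{"dx": -0.05,"dy": -0.08,"dz": 1.7,"yaw": 0,"gripper": 0.1},{"dx": -0.05,"dy": -0.08,"dz": 1.7,"yaw": 0,"gripper": 0.1}]'

```text
clock: 4.97
tcp_pos: [0.5561, -0.0207, 0.142]
orientation: [-2.663, -1.667, 0.001]
contact_force: [-0.2, -0.1, -1.6]
grip_width: 0.0225
gripper_force: 78.4
```

```bash
python3 - <<'E'
from h import *
rel();keygo(558,-16.5,43.5,64)
E
```

```text
screw [562.  -9.] 12.0 in tool [13.   0.2 92. ] collar [ 26.6 -21.6  20.2  50.3] tip [ 33.9 -23.9  19.5 102. ] qv 0.006561794995659772
t 5.025 p [556.3 -20.6 142.2] h 64.09 tilt [-0.  0.] q [ 0.19  0.44 -0.33  1.92  0.19  0.8  -0.7 ] F [ 0.3  0.1 -1.4] M [ 0.04  0.03 -0.01] w 0.0231 78.4
dx -0.09 dy -0.05 dz 0.32 yaw 0.1
```

The tip is about 4 mm into the slot with no contact force. I'll go 1.5 mm deeper and turn clockwise about the key axis.

Emit:
send_rows --steps '[{"dx": -0.05,"dy": 0,"dz": 0.17,"yaw": 0,"gripper": 0.1},{"dx": 0,"dy": -0.1,"dz": 0.17,"yaw": 10,"gripper": 0.1},{"dx": 0.02,"dy": -0.2,"dz": 0.17,"yaw": 20,"gripper": 0.1},{"dx": 0.06,"dy": -0.29,"dz": 0.17,"yaw": 30,"gripper": 0.1},{"dx": 0.11,"dy": -0.38,"dz": 0.17,"yaw": 40,"gripper": 0.1}]'

```text
clock: 5.65
tcp_pos: [0.5538, -0.0188, 0.1406]
orientation: [3.073, 0.646, 0.002]
contact_force: [2.0, -2.1, -3.6]
grip_width: 0.0231
gripper_force: 78.4
```

```bash
python3 - <<'E'
from h import *
go(558,-16.5,141,15.4)
E
```

```text
t 5.65 p [553.8 -18.8 140.6] h 23.75 tilt [ 0.001 -0.001] q [ 0.05  0.43 -0.17  1.94  0.1   0.78 -1.33] F [ 2.  -2.1 -3.6] M [-0.55 -0.48  0.05] w 0.0231 78.4
dx 0.48 dy -0.04 dz -0.04 yaw 8.3
```

Emit:
send_rows --steps '[{"dx": 0,"dy": -0.05,"dz": 0,"yaw": 5,"gripper": 0.1},{"dx": 0,"dy": -0.1,"dz": 0,"yaw": 10,"gripper": 0.1},{"dx": 0.01,"dy": -0.14,"dz": 0,"yaw": 14,"gripper": 0.1},{"dx": 0.01,"dy": -0.14,"dz": 0,"yaw": 14,"gripper": 0.1}]'

```text
clock: 6.15
tcp_pos: [0.5533, -0.0176, 0.1406]
orientation: [3.128, 0.277, 0.001]
contact_force: [1.9, -2.3, -3.4]
grip_width: 0.023
gripper_force: 78.5
```

```bash
python3 - <<'E'
from h import *
go(558,-16.5,141,15.4)
t=grab('top');xy,I=slot(t);w=grab('wrist')
cv2.imwrite('pics/turn.png',np.hstack([cv2.resize(w['color'][80:300,120:400,::-1],(400,320)),cv2.resize(cv2.cvtColor(I,cv2.COLOR_GRAY2BGR),(320,320))]))
E
```

```text
t 6.15 p [553.3 -17.6 140.6] h 10.1 tilt [ 0.001 -0.001] q [ 0.01  0.42 -0.11  1.95  0.07  0.78 -1.54] F [ 1.9 -2.3 -3.4] M [-0.84 -0.5   0.07] w 0.023 78.5
dx 0.48 dy -0.02 dz -0.04 yaw -5.3
```

Emit:
send_rows --steps '[{"dx": 0,"dy": -0.04,"dz": 0,"yaw": 4,"gripper": 0.1},{"dx": 0,"dy": -0.08,"dz": 0,"yaw": 8,"gripper": 0.1},{"dx": 0,"dy": -0.08,"dz": 0,"yaw": 8,"gripper": 0.1}]'

```text
clock: 6.62
tcp_pos: [0.5531, -0.0168, 0.1407]
orientation: [3.14, 0.059, 0.001]
contact_force: [3.2, -4.5, -4.5]
grip_width: 0.0229
gripper_force: 78.5
```

```bash
python3 - <<'E'
from h import *
go(558,-16.5,141,15.4)
E
```

```text
t 6.625 p [553.1 -16.8 140.7] h 2.15 tilt [ 0.001 -0.001] q [-0.02  0.42 -0.08  1.95  0.05  0.77 -1.66] F [ 3.2 -4.5 -4.5] M [-1.27 -0.84  0.05] w 0.0229 78.5
dx 0.49 dy -0.01 dz -0.03 yaw -13.3
```

```bash
python3 - <<'E'
from h import *
w=grab('wrist');s=grab('scene')
X=np.array([.56,-.019,.05]);c=s['R']@X+s['t'];u,v=(s['K']@c/c[2])[:2].astype(int)
cv2.imwrite('pics/turn2.png',np.hstack([cv2.resize(w['color'][90:290,130:380,::-1],(440,352),interpolation=cv2.INTER_CUBIC),cv2.resize(s['color'][v-30:v+20,u-25:u+25,::-1],(352,352),interpolation=cv2.INTER_CUBIC)]))
rel()
E
```

```text
screw [565.3 -15. ] 12.2 in tool [12.2 -1.4 90.7] collar [ 26.4 -20.8  20.5  50.3] tip [ 32.  -23.9  23.8 102. ] qv 0.003409202879921777
```

View pics/turn2.png

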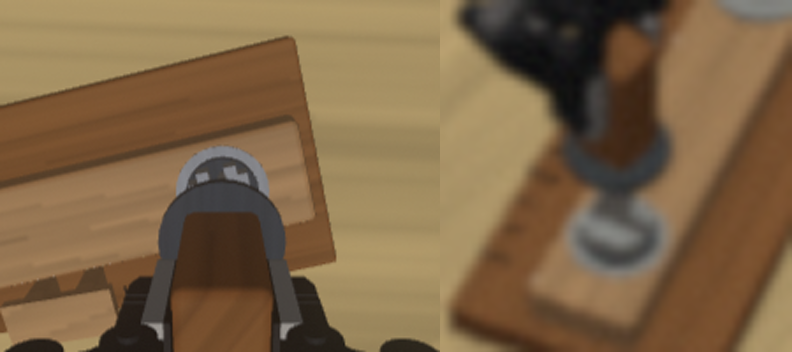

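The wrist crop shows the screw head at (222,175), with the slot's far end visible just past the collar. I'll measure its angle numerically.

```bash
python3 - <<'E'
from h import *
f=dict(np.load('/tmp/wrist.npz'))
xy,I=slot(f,(.5582,-.0165,.05))
# rows=x(-20..20), cols=y ; show bright/dark profile for x offsets 5..14
for xo in (6,8,9,10,11,12,13,14):
    i=int((xo+20)/.25);print(xo,' '.join('%3d'%v for v in I[i,(20-14)*4:(20+14)*4:4]))
E
```

```text
6  66  60  50  52  50  54  60  63  64  65  64  64  64  64  64  65  66  65  65  64  62  56  48  48  52  51  74  76
8  88  65  65  92 134 115 106  83  68  52  51  52  47  45  46  45  45  45  45  53  93 105 136 135 133  72  66  67
9 120  69  67  75 129 136 137 130 126 123 106 111  94  64  54  57  60  60  62  72 133 138 134 135 133  87  63  75
10 126  80  67  66 120 134 134 133 134 134 134 135 133  95  72  70  68  65  65  67 113 137 135 130 127 100  60  99
11 134 124  68  66  99 131 115 107 107 132 134 134 133 119  75  70  66  64  66  63  87 123 111  92  84  60  73 129
12 135 136  88  63  73  86  74  71  80 128 134 134 134 132  81  68  67  65  64  65  71  76  65  66  67  67 113 133
13 135 133 130  88  65  70  67  68  74 121 134 133 132 129  87  68  66  64  65  66  67  68  68  67  63  91 135 132
14 136 134 133 132  83  62  65  65  66 100 128 103  94  80  71  67  67  66  64  65  65  66  64  63  99 128 132 133
```

Emit:
send_rows --steps '[{"dx": 0,"dy": -0.04,"dz": 0,"yaw": 4,"gripper": 0.1},{"dx": 0,"dy": -0.07,"dz": 0,"yaw": 7,"gripper": 0.1},{"dx": 0,"dy": -0.07,"dz": 0,"yaw": 7,"gripper": 0.1}]'

```text
clock: 7.15
tcp_pos: [0.5531, -0.0161, 0.1407]
orientation: [3.138, -0.13, 0.002]
contact_force: [3.1, -4.8, -4.2]
grip_width: 0.0231
gripper_force: 78.6
```

```bash
python3 - <<'E'
from h import *
go(558,-16.5,141,15.4)
f=grab('wrist')
xy,I=slot(f,(.5582,-.0165,.05))
for xo in (9,10,11,12):
    i=int((xo+20)/.25);print(xo,' '.join('%3d'%v for v in I[i,(20-14)*4:(20+14)*4:4]))
E
```

```text
t 7.15 p [553.1 -16.1 140.7] h -4.75 tilt [ 0.001 -0.001] q [-0.04  0.42 -0.05  1.95  0.03  0.77 -1.77] F [ 3.1 -4.8 -4.2] M [-1.52 -0.82  0.53] w 0.0231 78.6
dx 0.49 dy -0.00 dz -0.03 yaw -20.1
9  97  63  66  75 133 134 134 135 137 129 128 108  67  58  57  56  53  54  55  66 111 140 134 132 136  79  65 101
10 115  56  65  73 122 134 133 133 129 134 134 128 109  96  69  68  65  65  63  68 124 136 133 132 125  90  72 123
11 132  91  66  67 112 126 114  96 105 134 134 133 133 116  71  67  64  65  64  66 103 129 104 100  81  71 103 132
12 134 130  76  63  74  69  71  69  84 131 134 133 134 127  74  67  66  64  64  65  71  71  68  69  67  76 128 132
```

The vertical moment rose to 0.53 N m and the slot didn't move, so the screw is home. I'll back off within the slot's slack, lift, and re-measure the key in the hand.

Emit:
send_rows --steps '[{"dx": 0,"dy": 0.08,"dz": 0,"yaw": -8,"gripper": 0.1},{"dx": 0,"dy": 0.15,"dz": 0,"yaw": -15,"gripper": 0.1},{"dx": 0,"dy": 0.15,"dz": -0.8,"yaw": -15,"gripper": 0.1},{"dx": 0,"dy": 0.15,"dz": -3.5,"yaw": -15,"gripper": 0.1},{"dx": 0,"dy": 0.15,"dz": -6,"yaw": -15,"gripper": 0.1}]'

```text
clock: 7.82
tcp_pos: [0.5521, -0.0155, 0.2018]
orientation: [-3.128, -0.275, 0.001]
contact_force: [-0.4, -0.5, -1.3]
grip_width: 0.0234
gripper_force: 79.1
```

```bash
python3 - <<'E'
from h import *
t=grab('top');rel();rel();go(477,-230,200,82)
f=dict(np.load('/tmp/wrist.npz'));q=cloud(f).reshape(-1,3);o=status.get_obs()
R=Ro.from_rotvec(o['orientation']).as_matrix();T=(q-o['tcp_pos'])@R*1000
m=(abs(T[:,1])<9)&(T[:,2]>70)&(T[:,2]<102)&(T[:,0]>0)&(T[:,0]<30);print(T[m].round(1)[::3])
m=(abs(T[:,1])<11)&(abs(T[:,0]-5)<12)&(T[:,2]<-5)&(T[:,2]>-25);print('topz',np.median(T[m,2]))
E
```

```text
screw [559.  -16.6] 14.8 in tool [  4.    2.2 155.2] collar [ 26.4 -21.   20.4  50.1] tip [15.6 -2.1  0.8 98.1] qv 0.09135323651164673
screw [558.8 -16.8] 15.0 in tool [  3.7   2.1 153.8] collar [ 26.5 -21.   20.4  50.5] tip [15.4 -2.1  0.7 98.1] qv 0.04651133801119126
t 7.975 p [553.2 -15.7 202.1] h 10.06 tilt [0.003 0.001] q [ 0.01  0.34 -0.12  1.9   0.05  0.9  -1.52] F [-0.7  0.1 -0.9] M [ 0.01  0.02 -0.  ] w 0.0231 79.1
dx -11.24 dy 19.77 dz 0.16 yaw -71.9
[[16.5 -1.4 95.1]
 [16.1 -1.4 93.5]
 [16.2 -2.1 90.5]
 [16.4  0.  89.8]
 [16.1 -1.4 88.4]
 [16.2  0.7 87.9]
 [16.   0.  86.3]]
topz -11.245916633214202
```

Emit:
send_rows --steps '[{"dx": -2.5,"dy": 4.5,"dz": 0,"yaw": -10,"gripper": 0.1},{"dx": -5,"dy": 9,"dz": 0,"yaw": -20,"gripper": 0.1},{"dx": -7.5,"dy": 13.5,"dz": 0,"yaw": -30,"gripper": 0.1},{"dx": -10,"dy": 18,"dz": 0,"yaw": -40,"gripper": 0.1},{"dx": -11.3,"dy": 20.2,"dz": 0,"yaw": -50,"gripper": 0.1}]'

```text
clock: 8.6
tcp_pos: [0.4745, -0.2378, 0.1994]
orientation: [-2.717, -1.574, 0.003]
contact_force: [0.6, 0.6, -1.5]
grip_width: 0.023
gripper_force: 79.2
```

Emit:
send_rows --steps '[{"dx": 0,"dy": 0,"dz": 0,"yaw": -10,"gripper": 0.1},{"dx": 0,"dy": 0,"dz": 0,"yaw": -20,"gripper": 0.1},{"dx": 0,"dy": 0,"dz": 0,"yaw": -22,"gripper": 0.1},{"dx": 0,"dy": 0,"dz": 0,"yaw": -22,"gripper": 0.1},{"dx": 0,"dy": 0,"dz": 0,"yaw": -22,"gripper": 0.1}]'

```text
clock: 9.22
tcp_pos: [0.4766, -0.2351, 0.2004]
orientation: [-2.371, -2.061, 0.0]
contact_force: [0.8, -0.2, -0.9]
grip_width: 0.0229
gripper_force: 79.2
```

```bash
python3 - <<'E'
from h import *
f=grab('wrist');q=cloud(f).reshape(-1,3)
m=(q[:,2]>.055)&(q[:,2]<.063)&(abs(q[:,0]-.477)<.06)&(abs(q[:,1]+.231)<.06)
print(cv2.minAreaRect((q[m,:2]*1000).astype(np.float32)))
go(477.2,-234.8,110,82.1)
E
```

```text
((474.7388000488281, -228.97666931152344), (70.18827056884766, 70.11557006835938), 68.05793762207031)
t 9.275 p [ 476.7 -235.2  200.5] h 82.02 tilt [-0.  0.] q [ 0.56  0.32 -0.26  1.94  0.11  0.89  0.1 ] F [ 0.2  0.1 -0.6] M [-0.06 -0.01 -0.01] w 0.0226 79.2
dx 0.04 dy 0.04 dz 9.05 yaw -0.1
```

Emit:
send_rows --steps '[{"dx": 0,"dy": -0.1,"dz": 2.5,"yaw": 0,"gripper": 0.1},{"dx": 0,"dy": -0.1,"dz": 5,"yaw": 0,"gripper": 0.1},{"dx": 0,"dy": -0.1,"dz": 7.5,"yaw": 0,"gripper": 0.1},{"dx": 0,"dy": -0.1,"dz": 8.8,"yaw": 0,"gripper": 0.1},{"dx": 0,"dy": -0.1,"dz": 9.0,"yaw": 0,"gripper": 0.1}]'

```text
clock: 9.9
tcp_pos: [0.4755, -0.2351, 0.1101]
orientation: [-2.369, -2.062, 0.001]
contact_force: [-0.7, -0.2, -1.2]
grip_width: 0.0231
gripper_force: 79.2
```

Emit:
send_rows --steps '[{"dx": 0,"dy": 0,"dz": 0.05,"yaw": 0,"gripper": 0.1},{"dx": 0,"dy": 0,"dz": 0.05,"yaw": 0,"gripper": 0.7},{"dx": 0,"dy": 0,"dz": 0.05,"yaw": 0,"gripper": 0.7},{"dx": 0,"dy": 0,"dz": 0.05,"yaw": 0,"gripper": 0.7}]'

```text
clock: 10.4
tcp_pos: [0.476, -0.2354, 0.1105]
orientation: [2.369, 2.062, 0.001]
contact_force: [-0.5, 0.1, -1.1]
grip_width: 0.0598
gripper_force: 0.0
```

Emit:
send_rows --steps '[{"dx": 0,"dy": 0,"dz": -3,"yaw": 0,"gripper": 0.7},{"dx": 0,"dy": 0,"dz": -7,"yaw": 0,"gripper": 0.7},{"dx": 0,"dy": 0,"dz": -10,"yaw": 0,"gripper": 0.7},{"dx": 0,"dy": 0,"dz": -10,"yaw": 0,"gripper": 0.7}]'

```text
clock: 10.9
tcp_pos: [0.4772, -0.2359, 0.2127]
orientation: [2.366, 2.059, 0.003]
contact_force: [-0.3, 0.5, -0.8]
grip_width: 0.0599
gripper_force: 0.0
```

```bash
python3 - <<'E'
from h import *
f=grab('wrist');q=cloud(f).reshape(-1,3)
for z0,z1 in((.055,.063),(.11,.13)):
    m=(q[:,2]>z0)&(q[:,2]<z1)&(abs(q[:,0]-.477)<.06)&(abs(q[:,1]+.231)<.06)
    print(q[m,2].max(),np.median(q[m,2]),cv2.minAreaRect((q[m,:2]*1000).astype(np.float32)))
t=grab('top')
c=t['color'][:,:,::-1]
cv2.imwrite('pics/after.png',np.hstack([cv2.resize(f['color'][:,:,::-1],(480,360)),cv2.resize(c[150:225,195:265],(320,360),interpolation=cv2.INTER_CUBIC)]))
go(520,125.5,150,103)
E
```

```text
0.06298096182532302 0.060199987802476165 ((474.75592041015625, -229.14804077148438), (70.47540283203125, 70.32113647460938), 68.25555419921875)
0.12113060015620167 0.1188815655137034 ((476.20953369140625, -229.80221557617188), (24.77034568786621, 23.528919219970703), 82.49495697021484)
t 11.0 p [ 475.5 -235.3  210. ] h 82.08 tilt [ 0. -0.] q [ 0.56  0.31 -0.27  1.93  0.1   0.91  0.11] F [-1.2 -0.5 -0.6] M [0.06 0.06 0.  ] w 0.0593 0.0
dx 36.35 dy -0.56 dz 5.99 yaw -20.9
```

View pics/after.png

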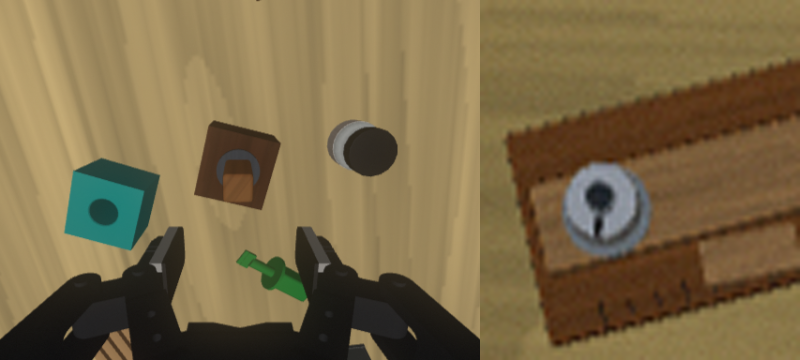

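The key is back in the stand: its top reads 118.9 mm against the nominal 119 mm, and it is about 1.5 mm off centre. In the right half, the nut's pointer at (598,235) faces the robot. Moving to the nut and rotating counterclockwise to leave wrist travel.

Emit:
send_rows --steps '[{"dx": 5,"dy": 0.4,"dz": 0,"yaw": -10,"gripper": 0.7},{"dx": 10,"dy": 0.8,"dz": 0,"yaw": -20,"gripper": 0.7},{"dx": 15,"dy": 1.2,"dz": 0,"yaw": -30,"gripper": 0.7},{"dx": 20,"dy": 1.6,"dz": 0,"yaw": -40,"gripper": 0.7},{"dx": 25,"dy": 2,"dz": 0,"yaw": -50,"gripper": 0.7}]'

```text
clock: 11.62
tcp_pos: [0.5293, 0.011, 0.2088]
orientation: [-1.267, -2.873, 0.001]
contact_force: [0.1, 0.3, -0.4]
grip_width: 0.0599
gripper_force: 0.0
```

```bash
python3 - <<'E'
from h import *
go(561,143,190,200)
E
```

```text
t 11.625 p [529.3  11.  208.8] h 132.41 tilt [-0.002  0.   ] q [ 0.3   0.34 -0.54  1.92  0.21  0.94  0.4 ] F [ 0.1  0.3 -0.4] M [-0.02 -0.1   0.01] w 0.0599 0.0
dx 7.61 dy 11.25 dz 1.87 yaw -67.6
```

Emit:
send_rows --steps '[{"dx": 2,"dy": 3,"dz": 0,"yaw": -10,"gripper": 0.7},{"dx": 4.5,"dy": 6.5,"dz": 0,"yaw": -20,"gripper": 0.7},{"dx": 7,"dy": 10,"dz": 0,"yaw": -30,"gripper": 0.7},{"dx": 7.6,"dy": 11.2,"dz": 0,"yaw": -40,"gripper": 0.7},{"dx": 7.6,"dy": 11.2,"dz": 0,"yaw": -50,"gripper": 0.7}]'

```text
clock: 12.25
tcp_pos: [0.5613, 0.1429, 0.2085]
orientation: [0.071, -3.138, -0.001]
contact_force: [-0.4, -1.0, 0.5]
grip_width: 0.0597
gripper_force: 0.0
```

Emit:
send_rows --steps '[{"dx": 0,"dy": 0,"dz": 1,"yaw": -9,"gripper": 0.7},{"dx": 0,"dy": 0,"dz": 1.9,"yaw": -17.6,"gripper": 0.7},{"dx": 0,"dy": 0,"dz": 1.9,"yaw": -17.6,"gripper": 0.7},{"dx": 0,"dy": 0,"dz": 1.9,"yaw": -17.6,"gripper": 0.7}]'

```text
clock: 12.75
tcp_pos: [0.5619, 0.141, 0.1906]
orientation: [0.533, -3.095, -0.0]
contact_force: [-0.1, -0.8, 0.5]
grip_width: 0.0602
gripper_force: 0.0
```

```bash
cat >> h.py <<'E'
def nut(save=None):
    f=grab('wrist');q=cloud(f);p=q.reshape(-1,3)
    m=(p[:,2]>.064)&(p[:,2]<.079)&(np.hypot(p[:,0]-.519,p[:,1]-.127)<.026)
    z=np.median(p[m,2]);m&=abs(p[:,2]-z)<.002
    c,r=cv2.minEnclosingCircle((p[m,:2]*1000).astype(np.float32))
    print('nut c',np.round(c,1),'r',round(r,1),'top z',z,'turn',(z-.069)/.01*6.283)
    m=(p[:,2]>.083)&(p[:,2]<.09)&(np.hypot(p[:,0]-.519,p[:,1]-.127)<.015)
    if m.sum()>5: print('stud',cv2.minEnclosingCircle((p[m,:2]*1000).astype(np.float32)))
    xy,_=slot(f)
    W=np.stack([c[0]/1000+xy[0],c[1]/1000+xy[1],np.full(xy[0].shape,z)],-1)
    C=W@f['R'].T+f['t'];uv=C@f['K'].T;uv=(uv[...,:2]/uv[...,2:]).astype(np.float32)
    I=cv2.remap(f['color'],uv[...,0],uv[...,1],cv2.INTER_CUBIC)
    if save: cv2.imwrite('pics/'+save,np.hstack([cv2.resize(f['color'][:,:,::-1],(440,330)),cv2.resize(I[:,:,::-1],(330,330))]))
    return c,z
E
python3 - <<'E'
from h import *
c,z=nut('nut1.png');go(c[0],c[1],110,200)
E
```

```text
nut c [518.2 127.4] r 18.1 top z 0.07356645089828946 turn 2.8691010993952655
stud ((517.9839477539062, 127.6285629272461), 7.503589630126953)
t 12.8 p [562.1 141.1 191. ] h -160.44 tilt [-0.  0.] q [ 0.24  0.51 -0.79  1.81  0.42  1.    1.2 ] F [-0.3  0.3 -0.5] M [-0.02  0.03 -0.01] w 0.0599 0.0
dx 4.60 dy 0.18 dz 8.10 yaw -0.4
```

View pics/nut1.png

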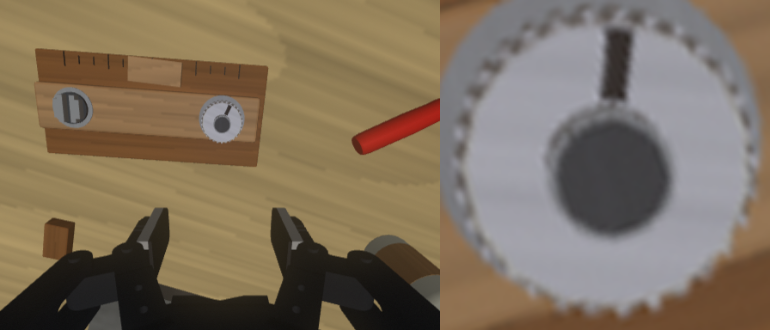

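The wrist view shows the nut at (222,122) with its pointer about 162° above home, which agrees with the height estimate of 2.87 rad. The glue bottle is close at lower right (400,265), so I'll check its clearance before descending.

```bash
python3 - <<'E'
from h import *
f=dict(np.load('/tmp/top.npz'));q=cloud(f)[120:175,80:135].reshape(-1,3)
m=q[:,2]>.03;print(q[m].min(0),q[m].max(0))
f=dict(np.load('/tmp/wrist.npz'));q=cloud(f)[230:384,330:512].reshape(-1,3);m=(q[:,2]>.05)&(q[:,1]>.2);print(q[m].min(0),q[m].max(0))
f=dict(np.load('/tmp/scene.npz'));q=cloud(f)[110:160,325:360].reshape(-1,3);m=(q[:,2]>.03);print(q[m].min(0),q[m].max(0))
E
```

```text
[0.37317395 0.04426392 0.03008472] [0.64808003 0.42379423 0.99339389]
[0.54749013 0.2000038  0.05000879] [0.61238922 0.40821482 0.23172381]
[ 0.49726429 -0.5000188   0.03030005] [0.96780784 0.57844752 0.85771381]
```

The glue is at about y = 0.37, well clear. Descending.

Emit:
send_rows --steps '[{"dx": 4.6,"dy": 0.2,"dz": 3,"yaw": 0,"gripper": 0.7},{"dx": 4.6,"dy": 0.2,"dz": 7,"yaw": 0,"gripper": 0.7},{"dx": 4.6,"dy": 0.2,"dz": 10,"yaw": 0,"gripper": 0.7},{"dx": 4.6,"dy": 0.2,"dz": 11.6,"yaw": 0,"gripper": 0.7},{"dx": 4.6,"dy": 0.2,"dz": 11.6,"yaw": 0,"gripper": 0.7}]'

```text
clock: 13.42
tcp_pos: [0.5179, 0.1275, 0.0747]
orientation: [0.536, -3.094, 0.0]
contact_force: [-0.2, 0.0, 0.7]
grip_width: 0.0597
gripper_force: 0.0
```

```bash
python3 - <<'E'
from h import *
go(518.5,127.3,74,200)
E
```

```text
t 13.425 p [517.9 127.5  74.7] h -160.34 tilt [-0.001 -0.   ] q [ 0.19  0.6  -0.7   1.99  0.56  0.75  1.06] F [-0.2  0.   0.7] M [-0.01  0.06 -0.  ] w 0.0597 0.0
dx -0.05 dy -0.04 dz 0.07 yaw -0.3
```

Emit:
send_rows --steps '[{"dx": 0,"dy": 0,"dz": 0,"yaw": 0,"gripper": 0.2},{"dx": 0,"dy": 0,"dz": 0,"yaw": 0,"gripper": 0.2},{"dx": 0,"dy": 0,"dz": 0,"yaw": 0,"gripper": 0.2},{"dx": 0,"dy": 0,"dz": 0,"yaw": 0,"gripper": 0.2}]' --force 45

```text
clock: 13.92
tcp_pos: [0.5191, 0.1278, 0.0764]
orientation: [-0.536, 3.093, -0.0]
contact_force: [-0.3, -0.3, 7.0]
grip_width: 0.0342
gripper_force: 44.4
```

Emit:
send_rows --steps '[{"dx": 0,"dy": 0,"dz": 0.03,"yaw": 10,"gripper": 0.2},{"dx": 0,"dy": 0,"dz": 0.06,"yaw": 20,"gripper": 0.2},{"dx": 0,"dy": 0,"dz": 0.08,"yaw": 30,"gripper": 0.2},{"dx": 0,"dy": 0,"dz": 0.11,"yaw": 40,"gripper": 0.2}]'

```text
clock: 14.42
tcp_pos: [0.5191, 0.1275, 0.0753]
orientation: [0.563, 3.088, 0.001]
contact_force: [-0.6, -0.3, 6.5]
grip_width: 0.0345
gripper_force: 44.4
```

```bash
python3 - <<'E'
from h import *
go(518.5,127.3,74,200);nut()
E
```

```text
t 14.425 p [519.1 127.5  75.3] h 159.35 tilt [0.002 0.   ] q [ 0.07  0.55 -0.53  2.    0.43  0.7   0.47] F [-0.6 -0.3  6.5] M [-0.33  0.25  0.05] w 0.0345 44.4
dx 0.05 dy -0.04 dz 0.13 yaw -40.7
nut c [513.2 129.2] r 23.8 top z 0.07227556096664625 turn 2.0580349553438366
stud ((517.7228393554688, 127.83897399902344), 7.702020645141602)
```

Emit:
send_rows --steps '[{"dx": 0,"dy": 0,"dz": 0.03,"yaw": 10,"gripper": 0.2},{"dx": 0,"dy": 0,"dz": 0.06,"yaw": 20,"gripper": 0.2},{"dx": 0,"dy": 0,"dz": 0.08,"yaw": 30,"gripper": 0.2},{"dx": 0,"dy": 0,"dz": 0.11,"yaw": 40,"gripper": 0.2},{"dx": 0,"dy": 0,"dz": 0.14,"yaw": 50,"gripper": 0.2}]'

```text
clock: 15.1
tcp_pos: [0.5188, 0.1272, 0.0739]
orientation: [1.816, 2.562, 0.001]
contact_force: [-2.0, -2.5, 7.8]
grip_width: 0.0348
gripper_force: 44.6
```

Emit:
send_rows --steps '[{"dx": 0,"dy": 0,"dz": 0.03,"yaw": 10,"gripper": 0.2},{"dx": 0,"dy": 0,"dz": 0.06,"yaw": 20,"gripper": 0.2},{"dx": 0,"dy": 0,"dz": 0.08,"yaw": 30,"gripper": 0.2},{"dx": 0,"dy": 0,"dz": 0.11,"yaw": 40,"gripper": 0.2},{"dx": 0,"dy": 0,"dz": 0.14,"yaw": 50,"gripper": 0.2}]'

```text
clock: 15.72
tcp_pos: [0.5185, 0.1273, 0.0724]
orientation: [2.729, 1.555, 0.001]
contact_force: [-2.3, -2.2, 8.6]
grip_width: 0.0346
gripper_force: 44.7
```

```bash
python3 - <<'E'
from h import *
go(518.5,127.3,69.5,36);nut()
E
```

```text
t 15.725 p [518.5 127.3  72.4] h 59.35 tilt [0.001 0.   ] q [-0.28  0.5  -0.1   2.03  0.08  0.61 -0.97] F [-2.3 -2.2  8.6] M [-0.4   0.61  0.1 ] w 0.0346 44.7
dx -0.00 dy -0.00 dz 0.29 yaw 23.4
nut c [522.2 131.4] r 24.6 top z 0.06964369688788574 turn 0.4044347546586082
stud ((518.397216796875, 128.13809204101562), 7.6983642578125)
```

Emit:
send_rows --steps '[{"dx": 0,"dy": 0,"dz": 0.02,"yaw": 8,"gripper": 0.2},{"dx": 0,"dy": 0,"dz": 0.04,"yaw": 16,"gripper": 0.2},{"dx": 0,"dy": 0,"dz": 0.06,"yaw": 21,"gripper": 0.2},{"dx": 0,"dy": 0,"dz": 0.06,"yaw": 24,"gripper": 0.2}]'

```text
clock: 16.27
tcp_pos: [0.5184, 0.1275, 0.0718]
orientation: [2.989, 0.964, 0.001]
contact_force: [-0.4, 0.1, 7.8]
grip_width: 0.0343
gripper_force: 44.8
```

```bash
python3 - <<'E'
from h import *
go(518.5,127.3,69.5,36);nut()
E
```

```text
t 16.275 p [518.4 127.5  71.8] h 35.76 tilt [ 0.001 -0.   ] q [-0.37  0.5   0.01  2.03 -0.01  0.6  -1.3 ] F [-0.4  0.1  7.8] M [ 0.34 -0.73  1.1 ] w 0.0343 44.8
dx -0.00 dy 0.02 dz 0.23 yaw -0.2
nut c [523.3 129.6] r 24.6 top z 0.06913508500624059 turn 0.08487390942095925
stud ((518.7487182617188, 128.086669921875), 7.7270283699035645)
```

The moment is 1.1 N m, so the nut is on the hard stop. Hold briefly, then back off 90°.

Emit:
send_rows --steps '[{"dx": 0,"dy": 0,"dz": 0,"yaw": 2,"gripper": 0.2},{"dx": 0,"dy": 0,"dz": 0,"yaw": 2,"gripper": 0.2}]'

```text
clock: 16.58
tcp_pos: [0.5194, 0.1281, 0.0719]
orientation: [3.006, 0.914, 0.005]
contact_force: [0.5, -1.1, 5.8]
grip_width: 0.0346
gripper_force: 44.5
```

Emit:
send_rows --steps '[{"dx": 0,"dy": 0,"dz": -0.02,"yaw": -9,"gripper": 0.2},{"dx": 0,"dy": 0,"dz": -0.05,"yaw": -18,"gripper": 0.2},{"dx": 0,"dy": 0,"dz": -0.08,"yaw": -28,"gripper": 0.2},{"dx": 0,"dy": 0,"dz": -0.1,"yaw": -38,"gripper": 0.2},{"dx": 0,"dy": 0,"dz": -0.13,"yaw": -48,"gripper": 0.2}]'

```text
clock: 17.2
tcp_pos: [0.5189, 0.1284, 0.0732]
orientation: [2.371, 2.061, 0.004]
contact_force: [-2.6, 0.5, 6.5]
grip_width: 0.0345
gripper_force: 44.6
```

Emit:
send_rows --steps '[{"dx": 0,"dy": 0,"dz": -0.03,"yaw": -10,"gripper": 0.2},{"dx": 0,"dy": 0,"dz": -0.06,"yaw": -20,"gripper": 0.2},{"dx": 0,"dy": 0,"dz": -0.09,"yaw": -30,"gripper": 0.2},{"dx": 0,"dy": 0,"dz": -0.12,"yaw": -40,"gripper": 0.2},{"dx": 0,"dy": 0,"dz": -0.13,"yaw": -44,"gripper": 0.2}]'

```text
clock: 17.82
tcp_pos: [0.5183, 0.1283, 0.0744]
orientation: [1.429, 2.797, 0.002]
contact_force: [-3.2, 1.1, 8.9]
grip_width: 0.0347
gripper_force: 44.7
```

Emit:
send_rows --steps '[{"dx": 0,"dy": 0,"dz": 0,"yaw": 0,"gripper": 0.2},{"dx": 0,"dy": 0,"dz": 0,"yaw": 0,"gripper": 0.2},{"dx": 0,"dy": 0,"dz": 0,"yaw": 0,"gripper": 0.2}]'

```text
clock: 18.2
tcp_pos: [0.5183, 0.1283, 0.0743]
orientation: [1.433, 2.795, 0.002]
contact_force: [-2.0, 0.9, 8.4]
grip_width: 0.0349
gripper_force: 44.8
```

```bash
python3 - <<'E'
from h import *
go(518.5,127.3,72,126);nut('nut2.png')
E
```

```text
t 18.2 p [518.3 128.3  74.3] h 125.72 tilt [0.001 0.001] q [-0.04  0.53 -0.39  2.01  0.32  0.66 -0.02] F [-2.   0.9  8.4] M [0.18 0.66 0.08] w 0.0349 44.8
dx -0.09 dy -0.04 dz 0.23 yaw -0.3
nut c [515.  132.5] r 23.3 top z 0.0714553289729492 turn 1.5426831937039824
stud ((517.8739624023438, 128.12527465820312), 7.745345592498779)
```

View pics/nut2.png

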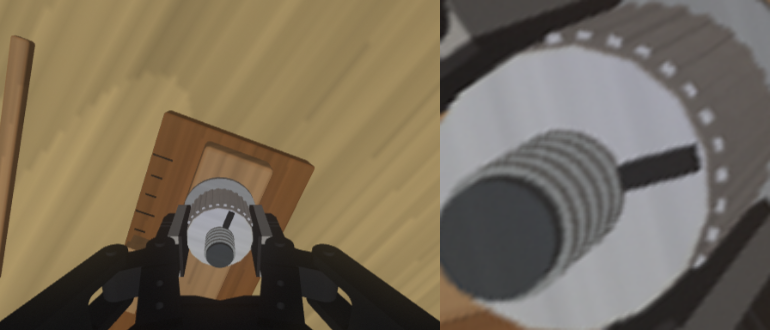

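The pointer, from (620,185) to (697,157) in the rectified crop, sits about 95° above home. The height gives 1.54 rad, and the 45 N grip is holding. Handing in.

```bash
python3 -c "
from h import *
print(workorder.hand_in())"
```

```text
the job is handed in; nothing more can be done
None
```

I handed the job in at about 18 s of the 64 s limit, and no verdict came back: the screw is home, the key is back in its stand, and the nut is held with 45 N about a quarter turn (≈1.55 rad) off its bottom.

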